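# Load, lower and lock a telescoping float stand

### The job

Get the float stand ready to travel. Its tray is too high to load: first press the sprung button on the stand's head and bring the empty mast down to its next hole only, so that it clicks in and the button springs up again; there, set every copper float from the black tray into a dimple of the stand's wooden tray, and then bring the loaded mast down to the lowest hole in the same way. Last, knock the stand's lock peg fully down with the mallet, never with the gripper, and put the mallet back on its rubber mat; leave the other tools where they are.

Things in the scene. Friction and masses are not known exactly. Their poses are not given: they have to be found in the camera images.
- float0_center (a point): centre of a hollow copper float ball, 60 mm diameter, 90 g, with a thin brass seam; rolls freely. Floats begin in the near compartment of the shallow black tray; two to four are present (absent ones read None always).
- float1_center (a point): centre of a hollow copper float ball, 60 mm diameter, 90 g, with a thin brass seam; rolls freely. Floats begin in the near compartment of the shallow black tray; two to four are present (absent ones read None always).
- float2_center (a point): centre of a hollow copper float ball, 60 mm diameter, 90 g, with a thin brass seam; rolls freely. Floats begin in the near compartment of the shallow black tray; two to four are present (absent ones read None always).
- float3_center (a point): centre of a hollow copper float ball, 60 mm diameter, 90 g, with a thin brass seam; rolls freely. Floats begin in the near compartment of the shallow black tray; two to four are present (absent ones read None always).
- dimple0 (a point): where the centre of a float lies when seated in this dimple: 22 mm above the upper face of the wooden tray. Dimples are round, 40 mm wide, in a 2 by 2 pattern 88 mm apart; a float sinks 7.6 mm into one. Any float may go in any dimple. The wooden tray is 218 mm square, its rim 14 mm above its upper face; it hangs on the mast and moves with it.
- dimple1 (a point): where the centre of a float lies when seated in this dimple: 22 mm above the upper face of the wooden tray. Dimples are round, 40 mm wide, in a 2 by 2 pattern 88 mm apart; a float sinks 7.6 mm into one. Any float may go in any dimple. The wooden tray is 218 mm square, its rim 14 mm above its upper face; it hangs on the mast and moves with it.
- dimple2 (a point): where the centre of a float lies when seated in this dimple: 22 mm above the upper face of the wooden tray. Dimples are round, 40 mm wide, in a 2 by 2 pattern 88 mm apart; a float sinks 7.6 mm into one. Any float may go in any dimple. The wooden tray is 218 mm square, its rim 14 mm above its upper face; it hangs on the mast and moves with it.
- dimple3 (a point): where the centre of a float lies when seated in this dimple: 22 mm above the upper face of the wooden tray. Dimples are round, 40 mm wide, in a 2 by 2 pattern 88 mm apart; a float sinks 7.6 mm into one. Any float may go in any dimple. The wooden tray is 218 mm square, its rim 14 mm above its upper face; it hangs on the mast and moves with it.
- mast (a joint): how far the sliding mast (with its head and wooden tray) is down from the top hole, m: 0 at the start, about 0.040 in the next hole (0.037 to 0.043 with play), 0.080 in the lowest (0.077 to 0.083, its end stop). Latched, it cannot move. Unlatched, friction holds it, and it goes down with 4 to 12 N on the head. The fixed outer tube is 44 mm square, 120 mm high.
- button (a joint): how far the button is pressed, m: 0 up, 0.008 flush with the head; 2 N to start, 6 N at the end. It draws the latch pin in: above about 0.007 the mast is free. Let go between holes, the pin rubs on the tube wall and the button stays down 0.004 or more; pushed on to the next hole, the pin snaps out by itself, stops the mast, and the button comes up.
- button_top (a point): centre of the top of the round button, 26 mm diameter, on the mast axis, 8 mm above the black head when up; press it straight down. Axes: z up, the wooden tray's centre 170 mm towards -y, the lock peg 110 mm towards -x. The head is a flat plate, 60 mm wide in x, from y -62 to +78 mm: pressing on it at y +52 mm pushes the mast without touching the button.
- peg_top (a point): top centre of the steel lock peg: mushroom head 28 mm diameter, standing 35 mm above its 46 mm square boss at the start. Round the mast the stand has a 13 mm foot, and under the wooden tray a fixed plywood plinth, 42 mm high, that reaches 25 mm beyond the tray.
- peg (a joint): how far the peg is down, m: 0 up, 0.026 fully down. It is sprung and tight (7 to 9 N) and stays where it is driven.
- mallet_head (a point): centre of the wooden mallet's head: 60 by 60 mm and 80 mm long. At the start it stands on the mat on one 60 mm face with its handle level. Axes: z along the head (up at the start), x from the head along the handle. The whole mallet weighs about 0.45 kg.
- mallet_grip (a point): point on the middle of the mallet's handle, 72 mm from the head's centre (42 mm from its face), same axes. The handle is 24 mm wide (its y) and 30 mm high (its z), and ends 180 mm from the head's centre.
- mat: flat rubber mat, 200 mm (x) by 280 mm (y), 6 mm thick, fixed; origin at the centre of its underside.
- tray: shallow black plastic tray, 290 mm (x) by 210 mm (y), walls 18 mm high, 5 mm thick, floor 5 mm, fixed; origin at the centre of its underside. A 5 mm divider, as high as the walls, at x +62 mm; the floats are on its -x side, two loose metal rings, not part of the job, on the other.
- wrench: Steel spanner, 190 mm, lying on the bench beyond the stand. Not part of the job; leave it alone. Origin on its underside.
- driver: Screwdriver with wooden handle, 200 mm, lying on the bench nearest the robot. Not part of the job; leave it alone. Origin on its underside.
- oil: Grey can, 70 mm diameter, 150 mm high, on the far left. Not part of the job; leave it alone. Origin on its underside.
- torch: Torch, 150 mm, lying beyond the stand. Not part of the job; leave it alone. Origin on its underside.
- coupling: Brass ring, 56 mm wide, 30 mm high, in the far compartment of the black tray. Not part of the job; leave it alone. Origin on its underside.
- flange: Dark steel ring, 64 mm wide, 14 mm high, in the far compartment of the black tray. Not part of the job; leave it alone. Origin on its underside.
There are look-alikes about, which are no part of the job. Leave any grey look-alike of the part that bears float2_center alone.

How it is judged:
On the way, in this order (a step that is already met when the one before it is completed fails the run):
1. the mast is latched in its next hole (34 to 46 mm down, button up) (value of joint mast between 0.034 and 0.046 m and value of joint button below 0.002 m), for 0.2 s.
2. every float present sits in a dimple, the mast still latched in that hole (all of step 1 and (distance between float0_center and dimple0 below 0.008 m or distance between float0_center and dimple1 below 0.008 m or distance between float0_center and dimple2 below 0.008 m or distance between float0_center and dimple3 below 0.008 m) and (distance between float1_center and dimple0 below 0.008 m or distance between float1_center and dimple1 below 0.008 m or distance between float1_center and dimple2 below 0.008 m or distance between float1_center and dimple3 below 0.008 m) and (distance between float2_center and dimple0 below 0.008 m or distance between float2_center and dimple1 below 0.008 m or distance between float2_center and dimple2 below 0.008 m or distance between float2_center and dimple3 below 0.008 m) and (distance between float3_center and dimple0 below 0.008 m or distance between float3_center and dimple1 below 0.008 m or distance between float3_center and dimple2 below 0.008 m or distance between float3_center and dimple3 below 0.008 m)), for 0.3 s.
3. the mast is latched in the lowest hole (74 to 86 mm down, button up) and the peg still up (value of joint mast between 0.074 and 0.086 m and value of joint button below 0.002 m and value of joint peg below 0.008 m), for 0.2 s.
4. the peg is knocked down (within 4 mm of its end) (value of joint mast between 0.074 and 0.086 m and value of joint button below 0.002 m and value of joint peg above 0.022 m), for 0.1 s.
At the end, for the whole second after the job is handed in: Every float present rests in a dimple (centre within 8 mm of the seated point), the mast is 74 to 86 mm down with the button up (latched), the peg is at least 22 mm down, and the mallet lies or stands at rest with its head's centre over the rubber mat, less than 80 mm above the bench (all of step 4 and (distance between float0_center and dimple0 below 0.008 m or distance between float0_center and dimple1 below 0.008 m or distance between float0_center and dimple2 below 0.008 m or distance between float0_center and dimple3 below 0.008 m) and (distance between float1_center and dimple0 below 0.008 m or distance between float1_center and dimple1 below 0.008 m or distance between float1_center and dimple2 below 0.008 m or distance between float1_center and dimple3 below 0.008 m) and (distance between float2_center and dimple0 below 0.008 m or distance between float2_center and dimple1 below 0.008 m or distance between float2_center and dimple2 below 0.008 m or distance between float2_center and dimple3 below 0.008 m) and (distance between float3_center and dimple0 below 0.008 m or distance between float3_center and dimple1 below 0.008 m or distance between float3_center and dimple2 below 0.008 m or distance between float3_center and dimple3 below 0.008 m) and x of mallet_head in the frame of mat between -0.1 and 0.1 m and y of mallet_head in the frame of mat between -0.14 and 0.14 m and height (world z) of mallet_head below 0.08 m and linear speed of each of float0, float1, float2, float3, mallet below 0.03 m/s); the robot touches nothing.
It fails at once if the gripper pushes on the peg (contact force between any of the fingers, the arm and peg above 1 N).
It fails at once if a bystander is shifted by more than 50 mm (distance of any of wrench, driver, oil, torch, coupling, flange from where it was at the start of the episode above 0.05 m).
Of float0, float1, float2, float3 only 2 to 4 are there at a start; the rules pass over those that are not, and their reading is None.
At some moment in a run one of float0, float1, float2, float3 may be knocked a few centimetres aside while the robot is not near it.
Once in a run the grip may slacken for a moment while it holds something.
It also fails if it takes over 210 s, if anything falls off the work surface, if the arm or the gripper's body presses on something with over 40 N, if the wrist force passes 120 N, or if a joint passes its speed limit or range.

### The arm

A 6-joint arm with a two-finger parallel gripper is mounted at the origin on the work surface. World frame = base frame: x ahead of the robot, y to its left, z up, the work surface at z = 0. Lengths are in m, angles in rad, forces in N, time in s.
With the tool pointing down it reaches from about 0.275 to 0.85 m from the base axis. Payload 5.2 kg.
Tool frame: the origin (TCP) lies at the very end of the fingers, on their centre line; the grasp point (between the pads) lies r.grip_point_offset behind it (r.grip_point_offset is the distance from the TCP to the grasp point, in m); z points along the fingers, y is the line along which they close (so a half turn about z gives the same grasp; the last joint's range is limited). The gripper opens to 85 mm and grips with 20 to 120 N. Pads are 22 mm wide; open, the fingers measure 114 mm over their backs; the gripper's body (76 mm by 85 mm) begins 54 mm behind the grasp point. The pads swing forward as they close: fully open they stand 13 mm farther back than shut.
Start: joints at [-1.352, 0.259, 1.535, -0, 1.348, -0.203], TCP at [0.225, -0.502, 0.231] pointing down, gripper open.
Joint ranges: [-3.14, 3.14], [-0.91, 2.08], [0.19, 2.58], [-1.22, 4.36], [0.22, 2.71], [-3.12, 3.12]. Speed limits (rad/s): [2.57, 2.57, 3.14, 3.14, 3.14, 3.14].

### API

Orientations are given as a unit quaternion [x, y, z, w].
In Python, from station import r, ik, readout, cams gives the robot as it stands. Calls block until the motion is done:
- r.move_pose(position, orientation): joint-space move of the TCP to a pose.
- r.move_straight(position, speed=0.15, frame=None, contact_N=None): straight line of the TCP; frame=None keeps the orientation; speed is the mean speed in m/s. With contact_N (N) it stops when the force on the tool has changed by that much, and returns True; else False.
- r.goto_joints(angles): joint-space move.
- r.let_go() and r.close(): open the fingers fully, or close them until they stop; the grip force is fixed at half the most.
- r.pause(seconds).
- ik(position, orientation): joint angles nearest the present ones, or None.
- readout.observe(): the state.
- cams.camera(name): name is "scene" or "top"; returns a dict with "img" (384x512x3 uint8, red, green, blue), "camera_matrix" (3x3 intrinsics, pixels), "view" (4x4, takes a point from world to camera coordinates). Camera axes: x right, y down, z forward; pixel columns grow to the right and rows downward; lengths in m; the calibration is good to about 2 mm. A picture is of the moment at which its call begins. There is no depth.
A pose or a line that the arm cannot do raises r.PlanningError and nothing moves.
- r.sign_off(): hands the job in; it is judged then, once.
The state is a dict: "t": time; "q": joint angles; "qd": joint speeds; "joint_efforts": joint torques, N m; "eef_pos": TCP position; "tcp_rot": TCP orientation; "force": force on the tool from outside, world axes, zero at the start; "wrist_torque": the same for the moment, N m; "opening": finger opening in m; "grasp_force": force on a finger pad.
Only numpy, scipy, OpenCV 4.12 (cv2) and the standard library are available. Lean on these libraries where they do the work, as an engineer would, in place of code of your own. Each camera call takes 0.05 s, during which the arm holds its last target. There are 200 camera calls.

## Working session

There is one attempt and no reset: what is moved stays moved. The work goes in short steps, each a Python script; the robot and the scene stay as the last script left them, time stands still between calls to the robot, and variables do not carry over. Pictures are saved under pics/ and viewed, at most 14 in all, crops included, and the job is handed in when it is done.

```bash
ls; mkdir -p pics
python3 - <<'E'
from station import r, ik, readout, cams
import cv2,numpy as np
o=readout.observe();print(o, r.grip_point_offset)
for n in("scene","top"):
    c=cams.camera(n);cv2.imwrite(f"pics/{n}0.png",c["img"][:,:,::-1]);print(n,c["camera_matrix"].tolist(),np.round(c["view"],4).tolist())
E
```

```text
pics
{'t': 0.0, 'q': array([-1.35178119e+00,  2.59339275e-01,  1.53608441e+00, -1.76131113e-05,
        1.34798920e+00, -2.02798494e-01]), 'qd': array([-1.54257012e-03, -9.13923712e-05,  9.14946619e-04, -4.21932218e-04,
        1.79159621e-05,  2.01912932e-04]), 'joint_efforts': array([-6.96643820e-04, -4.46029186e+01, -2.90575308e+01, -4.98627251e-04,
        1.17445271e-02,  1.36979648e-05]), 'eef_pos': array([ 0.2250787 , -0.5012606 ,  0.23047616]), 'tcp_rot': array([ 9.77840664e-01,  2.09348531e-01, -1.59662511e-05, -9.10017640e-04]), 'force': array([-0.12085649,  0.39076749,  0.99050953]), 'wrist_torque': array([-0.0180043 ,  0.00834515, -0.01131539]), 'grasp_force': 0.0, 'opening': 0.08557197928784588} 0.0187
scene [[466.96208050512314, 0.0, 250.08812977337425], [0.0, 466.96208050512314, 187.43700350509457], [0.0, 0.0, 1.0]] [[-0.2268, 0.9739, -0.0015, 0.1133], [0.5599, 0.1291, -0.8184, -0.1557], [-0.7969, -0.1864, -0.5746, 1.8762], [0.0, 0.0, 0.0, 1.0]]
top [[423.1777655099752, 0.0, 249.84233178704835], [0.0, 423.1777655099752, 186.97984895170893], [0.0, 0.0, 1.0]] [[-0.0281, -0.9996, 0.0103, -0.0117], [-0.9972, 0.0273, -0.0699, 0.5069], [0.0696, -0.0122, -0.9975, 1.4057], [0.0, 0.0, 0.0, 1.0]]
```

Run:
```python
import cv2
for n in("scene","top"):
    i=cv2.imread(f"pics/{n}0.png");cv2.imwrite(f"pics/{n}0b.png",cv2.resize(i,(800,600),interpolation=cv2.INTER_CUBIC))
```

```text
(no output)
```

View pics/top0b.png

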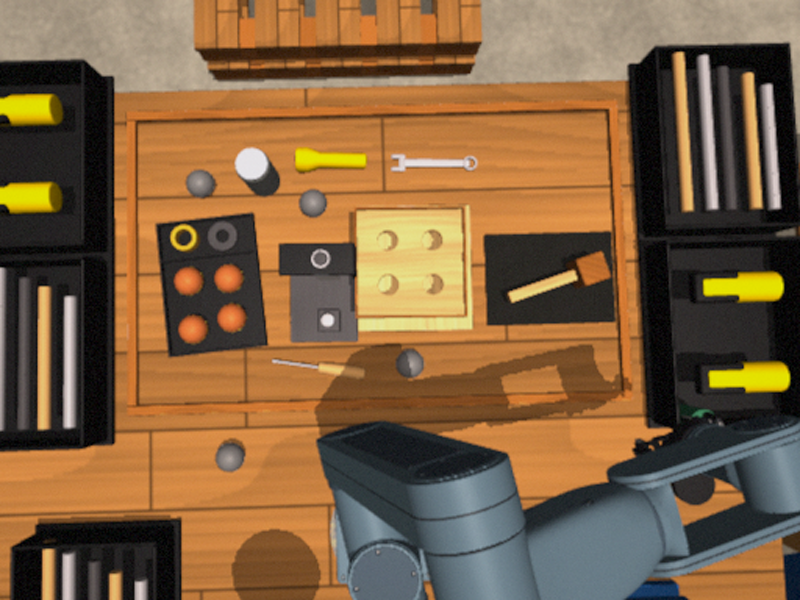

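View pics/scene0b.png

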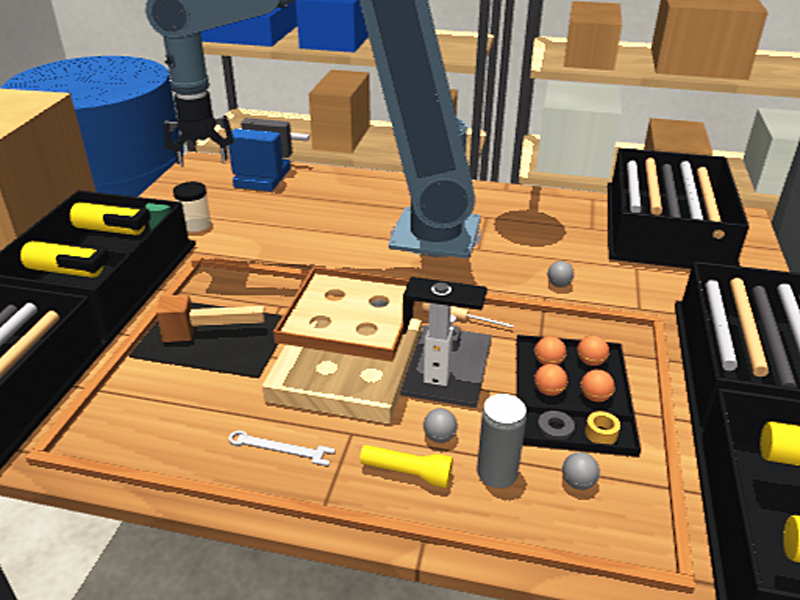

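Top view (800x600 px):
- Copper floats are in the black tray at (188,281), (228,277), (193,329) and (232,319).
- Grey look-alikes are at (201,184), (312,203), (410,362) and (230,457).
- The button is at (320,258), not the peg at (328,320).
- The mallet head is at (593,268), with its handle end at (512,295).

The copper ones in the near compartment are the floats.

```bash
cat > h.py <<'E'
from station import r, ik, readout, cams
import cv2, numpy as np
from scipy.spatial.transform import Rotation as R
def ray(c,p):
    V=c["view"]; d=V[:3,:3].T@(np.linalg.inv(c["camera_matrix"])@[p[0],p[1],1]); return -V[:3,:3].T@V[:3,3], d/np.linalg.norm(d)
def onz(c,p,z):
    o,d=ray(c,p); return o+d*(z-o[2])/d[2]
def tri(c1,p1,c2,p2):
    A=np.zeros((3,3));b=np.zeros(3)
    for c,p in((c1,p1),(c2,p2)):
        o,d=ray(c,p);M=np.eye(3)-np.outer(d,d);A+=M;b+=M@o
    x=np.linalg.solve(A,b); return x,np.linalg.norm(np.cross(x-o,d))
def proj(c,X):
    q=c["camera_matrix"]@(c["view"][:3,:3]@X+c["view"][:3,3]);return q[:2]/q[2]
def copper(c):
    h=cv2.cvtColor(c["img"],cv2.COLOR_RGB2HSV); m=cv2.inRange(h,(4,150,70),(13,255,255))
    out=[]
    for k in cv2.findContours(m,0,1)[0]:
        (x,y),rad=cv2.minEnclosingCircle(k)
        if cv2.contourArea(k)>80: out.append((x,y,rad,cv2.contourArea(k)/(np.pi*rad**2)))
    return out
def down(yaw): # tool z down, tool y (closing line) at world angle yaw
    y=np.array([np.cos(yaw),np.sin(yaw),0]);z=np.array([0,0,-1.]);return R.from_matrix(np.c_[np.cross(y,z),y,z]).as_quat()
E
python3 - <<'E'
from h import *
s=cams.camera("scene");t=cams.camera("top");k=1/1.5625
for n,c in(("top",t),("scene",s)):
    for f in copper(c): print(n,np.round(f,2),onz(c,f[:2],.035).round(4))
for n,a,b in(("button",(320,258),(441,289)),("peg",(328,320),(452,330)),("d",(387,240),(320,322)),("d",(431,239),(335-15,322)),
 ("dA",(387,240),(367,328)),("dB",(431,239),(320,322)),("dC",(388,284),(379,301)),("dD",(431,284),(335,295)),
 ("rimfarleft",(357,208),(399,357)),("rimnearR",(467,316),(312,270)),("rimfarR",(467,206),(278,335))):
    print(n,*tri(t,np.array(a)*k,s,np.array(b)*k))
for n,p,z in(("mtop",(593,268),.086),("hend",(512,295),.061),("hnear",(577,277),.061),("mat",(549,279),.006)): print(n,onz(t,np.array(p)*k,z))
h=t["img"];a=cv2.resize(h[120:240,90:310],None,fx=3.6,fy=3.6,interpolation=cv2.INTER_CUBIC);b=cv2.resize(s["img"][160:260,230:430],None,fx=3.6,fy=3.6,interpolation=cv2.INTER_CUBIC)
cv2.imwrite("pics/c1.png",a[:,:,::-1])
E
```

```text
top [239.65 167.84 186.03   0.56] [0.57   0.0066 0.035 ]
top [196.5   20.5   10.51   0.44] [1.0795 0.1404 0.035 ]
top [158.07  21.18  10.63   0.4 ] [1.0802 0.2713 0.035 ]
top [235.    19.5   10.74   0.49] [1.08  0.009 0.035]
top [273.66  18.26  10.79   0.43] [ 1.0813 -0.1233  0.035 ]
scene [3.295e+02 3.810e+02 2.159e+01 7.000e-02] [1.0036 0.2923 0.035 ]
scene [1.990e+02 3.530e+02 6.139e+01 4.000e-02] [ 1.0005 -0.0023  0.035 ]
scene [6.900e+01 3.285e+02 7.095e+01 4.000e-02] [ 1.0061 -0.3261  0.035 ]
scene [2.6082e+02 3.0195e+02 2.9250e+01 8.0000e-02] [0.8228 0.1032 0.035 ]
scene [6.250e+01 2.970e+02 2.697e+01 5.000e-02] [ 0.9213 -0.3949  0.035 ]
scene [2.2300e+02 3.3800e+02 2.2424e+02 1.0000e-02] [0.9491 0.0396 0.035 ]
scene [382.29 246.1   10.75   0.88] [0.5397 0.4021 0.035 ]
scene [352.   233.5   18.93   0.52] [0.503  0.3138 0.035 ]
scene [379.11 223.63  10.24   0.86] [0.4373 0.3924 0.035 ]
scene [3.8100e+02 2.7950e+02 1.1701e+02 1.0000e-02] [0.6752 0.3989 0.035 ]
scene [1.4250e+02 2.3300e+02 1.3064e+02 4.0000e-02] [ 0.642 -0.298  0.035]
scene [3.385e+02 1.455e+02 2.264e+01 2.500e-0
[... 204 characters left out ...]
3386110415
d [ 0.60152353 -0.10846765  0.13886379] 0.0007643020537076982
dA [ 0.60138797 -0.02038179  0.14030321] 0.00011594674146020712
dB [ 0.60152353 -0.10846765  0.13886379] 0.0007643020537076982
dC [ 0.5140826  -0.01975978  0.13941176] 0.00029549104042245455
dD [ 0.51225442 -0.10608768  0.13835121] 0.001258800919901291
rimfarleft [0.665848   0.04520003 0.13745366] 0.008055449013386767
rimnearR [ 0.44695328 -0.17390437  0.14426761] 0.0010150205368301625
rimfarR [ 0.66241579 -0.17449322  0.14470323] 0.006460800495156289
mtop [ 0.54010237 -0.44385059  0.086     ]
hend [ 0.49046954 -0.27926113  0.061     ]
hnear [ 0.52451914 -0.41731868  0.061     ]
mat [ 0.52648993 -0.37227008  0.006     ]
```

View pics/c1.png

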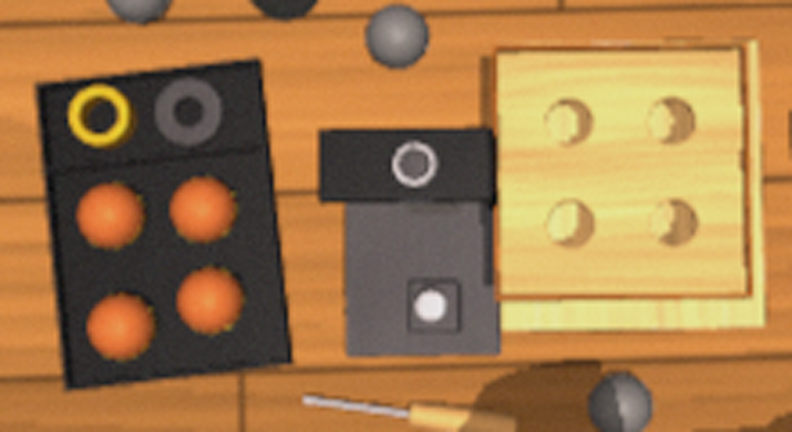

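The crop shows four copper floats at (110,215), (203,210), (120,326) and (210,300). The button is at (413,163) and the peg at (430,305). The stand is yawed about -0.8°. I'll press the button now.

```bash
cat >> h.py <<'E'
BT=np.array([.5596,.1053,.2175]); TH=np.radians(-.8)
def st(x,y,z=0): return BT+R.from_euler('z',TH).apply([x,y,z])
def go(p,yaw):
    q0=readout.observe()["q"]; best=None
    for a in (yaw,yaw+np.pi):
        q=ik(p,down(a))
        if q is not None and (best is None or abs(q[5]-q0[5])<best[0]): best=(abs(q[5]-q0[5]),down(a))
    r.move_pose(p,best[1])
def rd(m=""):
    o=readout.observe();print(m,round(o["t"],1),o["eef_pos"].round(4),o["force"].round(1),round(o["opening"],4),round(o["grasp_force"],1))
E
python3 - <<'E'
from h import *
r.close()
p=readout.observe()["eef_pos"];r.move_straight([p[0],p[1],.34],.2)
go([BT[0],BT[1],.30],TH);rd("above")
r.move_straight([BT[0],BT[1],.235],.12)
print(r.move_straight([BT[0],BT[1],.205],.015,contact_N=1.5));rd("touch")
E
```

```text
above 4.1 [0.5598 0.1044 0.3   ] [ 0.  -0.4 -0.7] -0.0003 0.0
True
touch 5.8 [0.5596 0.1053 0.2236] [ 1.  -0.2  2.5] 0.0001 1.3
```

Run:
```python
from h import *
for z in (.220,.2175,.215,.212,.209,.206,.203,.199,.195,.191):
    r.move_straight([BT[0],BT[1],z],.02);r.pause(.1);rd(z)
```

```text
0.22 6.2 [0.5597 0.1053 0.2202] [-0.4  1.   4.9] -0.0003 2.1
0.2175 6.6 [0.5596 0.1053 0.2178] [-1.4  0.1  4.8] 0.0 2.7
0.215 6.9 [0.5597 0.1053 0.2154] [-0.9  0.   5.7] 0.0001 2.9
0.212 7.3 [0.5597 0.1053 0.2124] [-0.7  0.3  5.5] 0.0 2.9
0.209 7.7 [0.5597 0.1053 0.2094] [-0.5 -0.   4.6] 0.0001 2.9
0.206 8.1 [0.5596 0.1053 0.2064] [-0.9  0.3  5.6] 0.0002 2.9
0.203 8.5 [0.5597 0.1053 0.2034] [-0.1 -0.   6.6] 0.0 2.9
0.199 9.0 [0.5596 0.1053 0.1994] [-1.1 -0.5  5.3] -0.0001 2.9
0.195 9.4 [0.5597 0.1053 0.1954] [-0.8 -0.1  5.9] 0.0001 2.9
0.191 9.9 [0.5596 0.1053 0.1913] [-1.  -0.5  5.9] -0.0 2.9
```

Run:
```python
from h import *
r.move_straight([BT[0],BT[1],.225],.1)
p=st(0,.052); r.move_straight([p[0],p[1],.225],.1);r.move_straight([p[0],p[1],.197],.08)
z=.195
while z>.165:
    r.move_straight([p[0],p[1],z],.02);o=readout.observe();print(round(z,4),o["eef_pos"][2].round(4),o["force"][2].round(1))
    if o["force"][2]>16:break
    z-=.002
r.move_straight([p[0],p[1],.26],.15);rd()
for n in("scene","top"):
    c=cams.camera(n);cv2.imwrite(f"pics/{n}1.png",c["img"][:,:,::-1])
s=cv2.imread("pics/scene1.png")[140:260,200:360];cv2.imwrite("pics/c2.png",cv2.resize(s,(800,600),interpolation=cv2.INTER_CUBIC))
```

```text
0.195 0.1953 -0.4
0.193 0.1929 0.3
0.191 0.1912 0.9
0.189 0.19 5.3
0.187 0.1885 8.0
0.185 0.1866 10.2
0.183 0.1847 8.7
0.181 0.1827 9.4
0.179 0.1806 8.9
0.177 0.1783 6.6
0.175 0.1761 6.5
0.173 0.1741 6.3
0.171 0.1734 14.0
0.169 0.1731 23.1
 15.8 [0.5597 0.1572 0.2587] [-0.1  1.1  0.4] 0.0 0.0
```

View pics/c2.png

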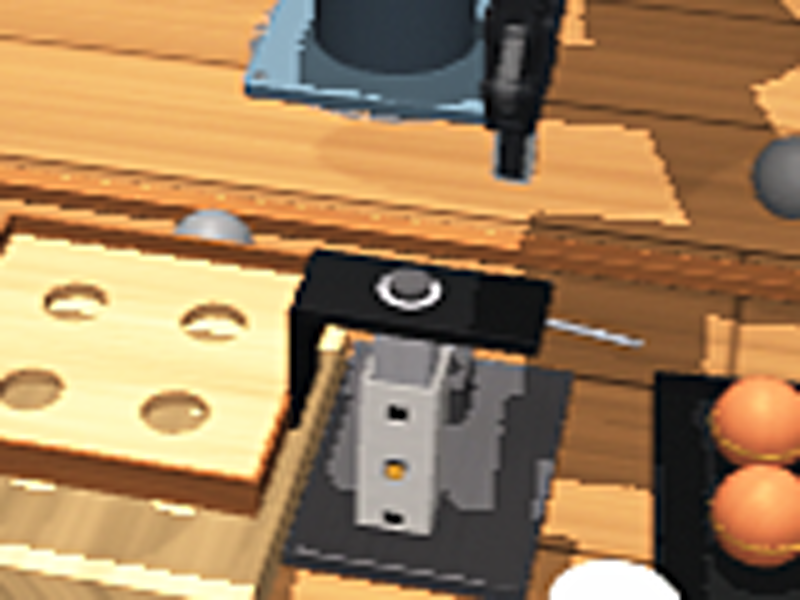

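The crop shows the brass pin in the middle hole at (395,470) and the button proud of the head at (408,288). The mast is latched. Next I'll locate the floats precisely.

```bash
cat >> h.py <<'E'
def floats(c,cx=True):
    """copper blobs within the black tray region of the top view"""
    h=cv2.cvtColor(c["img"],cv2.COLOR_RGB2HSV); m=cv2.inRange(h,(0,110,60),(30,255,255)); roi=np.zeros_like(m)
    roi[160:228,100:170]=255; roi[:152]=0; m&=roi; out=[]
    for k in cv2.findContours(m,0,1)[0]:
        (x,y),rad=cv2.minEnclosingCircle(k)
        if 8<rad<16 and cv2.contourArea(k)>.7*np.pi*rad**2: out.append(onz(c,(x,y),.035).round(4).tolist()+[round(rad,1)])
    return out
E
python3 - <<'E'
from h import *
r.let_go();go([.48,-.15,.34],TH)
t=cams.camera("top");s=cams.camera("scene");print(*floats(t),sep="\n")
cv2.imwrite("pics/top2.png",t["img"][:,:,::-1])
E
```

```text
[0.4398, 0.3944, 0.035, 9.8]
[0.4618, 0.3121, 0.035, 9.7]
[0.5426, 0.4022, 0.035, 9.9]
[0.5449, 0.3176, 0.035, 9.6]
```

```bash
cat >> h.py <<'E'
DIM=[st(sx*.044,-.170+sy*.044) for sx,sy in((-1,-1),(1,-1),(-1,1),(1,1))]
def bestyaw(p,others):
    best=(-1,0)
    for a in np.arange(0,np.pi,np.pi/36):
        u=np.array([np.cos(a),np.sin(a)]);n=np.array([-u[1],u[0]]);c=1
        for o in others:
            d=np.array(o[:2])-p[:2];x=max(abs(abs(d@u)-48)*1 if 0 else abs(abs(d@u)-.050)-.0075,0);y=max(abs(d@n)-.011,0);c=min(c,np.hypot(x,y)-.030)
        c-=.0005*abs(a-np.pi/2)
        if c>best[0]:best=(c,a)
    return best
def pick(p,others):
    c,a=bestyaw(p,others);print("clear",round(c,3),"yaw",round(np.degrees(a)))
    go([p[0],p[1],.15],a);r.move_straight([p[0],p[1],.014],.12);r.close();rd("gripped")
    r.move_straight([p[0],p[1],.25],.2);rd("lifted")
def place(d,sgn=1):
    go([d[0],d[1],.25],TH+sgn*np.pi/4);r.close();rd("over")
    if readout.observe()["opening"]<.05: print("LOST");return False
    r.move_straight([d[0],d[1],.125],.12)
    print(r.move_straight([d[0],d[1],.088],.02,contact_N=3));rd("down")
    r.pause(.1);r.let_go();r.pause(.2);r.move_straight([d[0],d[1],.25],.2);return True
E
python3 - <<'E'
from h import *
F=[[0.4398,0.3944],[0.4618,0.3121],[0.5426,0.4022],[0.5449,0.3176]]
for i in range(4):print(bestyaw(F[i],F[:i]+F[i+1:]))
pick(F[0],F[1:])
place(DIM[0])
t=cams.camera("top");s=cams.camera("scene");print(floats(t))
a=np.hstack([t["img"][110:230,95:315],s["img"][150:270,170:420]]);cv2.imwrite("pics/c3.png",cv2.resize(a[:,:,::-1],(800,204),interpolation=cv2.INTER_CUBIC))
E
```

```text
(np.float64(0.02947704016450486), np.float64(0.7853981633974483))
(np.float64(0.023611431861385517), np.float64(0.9599310885968813))
(np.float64(0.02650107159894281), np.float64(2.5307274153917776))
(np.float64(0.01696699732986909), np.float64(2.356194490192345))
clear 0.029 yaw 45
gripped 21.8 [0.4402 0.3947 0.0152] [-0.8 -0.3  5.7] 0.0579 62.8
lifted 23.1 [0.4392 0.394  0.2486] [-0.4 -0.1 -1.3] 0.0574 64.0
over 25.1 [ 0.5128 -0.1073  0.25  ] [ 0.7 -0.7  0. ] 0.0578 64.0
True
down 27.6 [ 0.5124 -0.1081  0.0994] [ 0.  -0.6  4.8] 0.0577 64.2
[[0.4622, 0.3125, 0.035, 9.7], [0.5416, 0.402, 0.035, 10.0], [0.5452, 0.3178, 0.035, 9.7]]
```

View pics/c3.png

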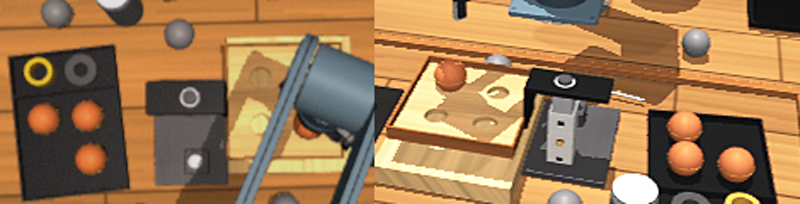

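The crop shows one float seated in the near-right dimple, at (450,75) in the right half, and three still in the black tray at (43,118), (87,115) and (90,158). I'll repeat the pick and place for those.

Run:
```python
from h import *
for i in (1,2,3):
    F=floats(cams.camera("top"));print(F)
    if not F:break
    p=F[0]; pick(p,F[1:])
    if readout.observe()["opening"]<.05: print("missed");break
    if not place(DIM[i],1 if i in(3,) else -1):break
go([.35,.45,.36],0) 
t=cams.camera("top");s=cams.camera("scene");print(floats(t))
a=np.hstack([t["img"][110:230,95:315],s["img"][150:270,170:420]]);cv2.imwrite("pics/c4.png",cv2.resize(a[:,:,::-1],(800,204),interpolation=cv2.INTER_CUBIC));rd()
```

```text
[[0.4614, 0.3125, 0.035, 9.8], [0.5416, 0.402, 0.035, 10.0], [0.5455, 0.3172, 0.035, 9.9]]
clear 0.051 yaw 95
gripped 32.6 [0.462  0.3125 0.0151] [-1.4 -1.8  4.9] 0.0577 62.6
lifted 33.9 [0.4607 0.3122 0.2487] [-0.3 -0.2 -1.1] 0.058 64.0
over 35.7 [ 0.6007 -0.1083  0.2501] [ 0.   0.2 -1.5] 0.0578 63.9
True
down 38.2 [ 0.6007 -0.1094  0.0986] [-0.3 -0.5  4.3] 0.0574 64.6
[[0.5416, 0.402, 0.035, 10.0], [0.5452, 0.3178, 0.035, 9.7]]
clear 0.052 yaw 0
gripped 43.4 [0.5428 0.4025 0.0154] [0.4 0.2 5.6] 0.0579 63.6
lifted 44.7 [0.5409 0.4016 0.2483] [ 0.  -0.1 -0.8] 0.0577 64.0
over 46.5 [ 0.5141 -0.0193  0.2499] [-0.   0.4 -1.4] 0.0581 64.0
True
down 48.9 [ 0.5139 -0.0202  0.0988] [ 0.9 -0.1  3.4] 0.0576 64.7
[[0.5449, 0.3176, 0.035, 9.6]]
clear 1.0 yaw 90
gripped 53.5 [0.5456 0.3177 0.0152] [-1.  -0.6  5.6] 0.0577 62.9
lifted 54.9 [0.5442 0.3173 0.2485] [-0.1 -0.9 -1.2] 0.0575 64.0
over 56.4 [ 0.6019 -0.0199  0.2501] [-0.2 -0.6 -1. ] 0.0578 64.0
True
down 58.8 [ 0.6019 -0.0215  0.0997] [-0.7 -1.   3.9] 0.0577 64.6
[]
 62.4 [0.3507 0.4494 0.3596] [-0.4  0.2  0.1] 0.0856 0.0
```

View pics/c4.png

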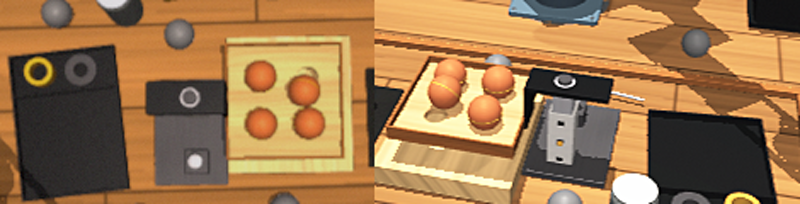

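The left half shows the far-right float at (304,90), rolled out of its dimple towards (309,124). The other three are seated. I'll locate it and re-seat it.

```bash
cat >> h.py <<'E'
def seated(c,z,roi=(115,215,225,305)):
    """copper blobs on the wooden tray, top view"""
    a,b,u,v=roi; h=cv2.cvtColor(c["img"][a:b,u:v],cv2.COLOR_RGB2HSV); m=cv2.inRange(h,(0,150,60),(13,255,255))
    m=cv2.morphologyEx(m,cv2.MORPH_OPEN,np.ones((5,5),np.uint8)); d=cv2.distanceTransform(m,cv2.DIST_L2,5); out=[]
    for k in cv2.findContours((d>5).astype(np.uint8),0,1)[0]:
        (x,y),rad=cv2.minEnclosingCircle(k); out.append((onz(c,(x+u,y+a),z).round(4),round(rad+5,1)))
    return out
E
python3 - <<'E'
from h import *
t=cams.camera("top")
for z in(.121,.129):print(z,*seated(t,z),sep="\n")
print(np.round(DIM,4))
E
```

```text
0.121
(array([ 0.5125, -0.1082,  0.121 ]), 8.9)
(array([ 0.5678, -0.099 ,  0.121 ]), 8.4)
(array([ 0.6017, -0.0214,  0.121 ]), 8.9)
0.129
(array([ 0.5119, -0.1076,  0.129 ]), 8.9)
(array([ 0.5668, -0.0985,  0.129 ]), 8.4)
(array([ 0.6006, -0.0213,  0.129 ]), 8.9)
[[ 0.5126 -0.1081  0.2175]
 [ 0.6006 -0.1093  0.2175]
 [ 0.5138 -0.0201  0.2175]
 [ 0.6018 -0.0213  0.2175]]
```

Run:
```python
from h import *
p=np.array([.5685,-.0985]);c,a=bestyaw(p,[DIM[0],DIM[2],DIM[3]]);print(c,np.degrees(a))
go([p[0],p[1],.25],a);r.move_straight([p[0],p[1],.107],.1);r.close();rd("grip")
r.move_straight([p[0],p[1],.16],.1);d=DIM[1]
r.move_straight([d[0],d[1],.16],.1);rd()
go([d[0],d[1],.161],TH-np.pi/4);r.close()
r.move_straight([d[0],d[1],.125],.1);print(r.move_straight([d[0],d[1],.088],.02,contact_N=3));rd("down")
r.pause(.1);r.let_go();r.pause(.2);r.move_straight([d[0],d[1],.25],.2)
go([.35,.40,.36],0) 
t=cams.camera("top");s=cams.camera("scene");print(*seated(t,.121),sep="\n")
a=np.hstack([t["img"][110:230,95:315],s["img"][150:270,170:420]]);cv2.imwrite("pics/c5.png",cv2.resize(a[:,:,::-1],(800,204),interpolation=cv2.INTER_CUBIC));rd()
```

```text
0.008750564000243972 105.0
grip 66.6 [ 0.569  -0.0986  0.1079] [-1.3  0.8  5.5] 0.0579 63.0
 67.8 [ 0.6    -0.1091  0.159 ] [-0.  -0.3 -0. ] 0.0574 64.0
True
down 70.2 [ 0.6004 -0.1094  0.1019] [-1.1 -0.3  3.4] 0.0574 64.7
(array([ 0.5149, -0.0192,  0.121 ]), 8.6)
(array([ 0.6014, -0.0213,  0.121 ]), 9.0)
 74.0 [0.3507 0.3994 0.3597] [ 0.2 -0.2 -0.1] 0.0855 0.0
```

View pics/c5.png

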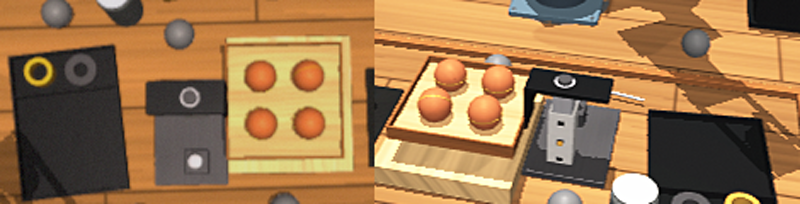

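All four floats are seated, at (261,75), (307,75), (261,122) and (309,124). Now I'll lower the loaded mast.

Run:
```python
from h import *
r.close();go([BT[0],BT[1],.26],TH);r.move_straight([BT[0],BT[1],.19],.1)
z=.184
while z>.147:
    r.move_straight([BT[0],BT[1],z],.015)
    z-=.004
rd("pressed");r.move_straight([BT[0],BT[1],.19],.08)
p=st(0,.052); r.move_straight([p[0],p[1],.19],.1);r.move_straight([p[0],p[1],.157],.06)
z=.155
while z>.122:
    r.move_straight([p[0],p[1],z],.015);o=readout.observe();print(round(z,4),o["eef_pos"][2].round(4),o["force"][2].round(1))
    if o["force"][2]>22:break
    z-=.002
r.move_straight([p[0],p[1],.24],.12)
go([.35,.40,.36],0) 
t=cams.camera("top");s=cams.camera("scene")
a=np.hstack([t["img"][110:230,95:315],s["img"][150:270,170:420]]);cv2.imwrite("pics/c6.png",cv2.resize(a[:,:,::-1],(800,204),interpolation=cv2.INTER_CUBIC));rd()
```

```text
pressed 82.0 [0.5597 0.1053 0.148 ] [3.4 0.9 4.5] 0.0003 1.7
0.155 0.1552 -0.1
0.153 0.1529 -0.9
0.151 0.1508 0.0
0.149 0.1489 0.0
0.147 0.1469 -1.2
0.145 0.1456 5.9
0.143 0.1437 6.0
0.141 0.1417 5.7
0.139 0.1394 4.9
0.137 0.1371 4.6
0.135 0.1349 3.7
0.133 0.134 10.0
0.131 0.134 20.7
0.129 0.1339 33.2
 90.5 [0.351  0.3992 0.3591] [-0.3  0.2 -0.7] 0.0004 0.0
```

View pics/c6.png

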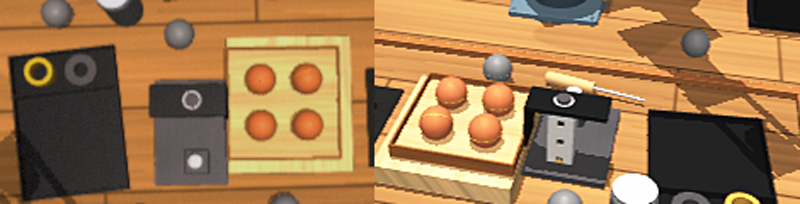

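The brass pin shows in the lowest hole at (558,160), the button is up at (565,99), and all four floats are still seated. Next I'll measure the mallet and the peg.

```bash
cat >> h.py <<'E'
def mallet(c):
    """handle axis (end, towards-head unit angle) from the top view over the mat; z handle top .061"""
    u0,v0=305,145; im=c["img"][v0:212,u0:398]; h=cv2.cvtColor(im,cv2.COLOR_RGB2HSV)
    m=((h[...,2]>140)&(h[...,0]>13)&(h[...,0]<30)).astype(np.uint8)
    k=max(cv2.findContours(m,0,1)[0],key=cv2.contourArea); b=cv2.boxPoints(cv2.minAreaRect(k))+[u0,v0]
    P=np.array([onz(c,p,.061)[:2] for p in b]); d=[np.linalg.norm(P[1]-P[0]),np.linalg.norm(P[2]-P[1])]
    e=((P[0]+P[1])/2,(P[2]+P[3])/2) if d[0]<d[1] else ((P[1]+P[2])/2,(P[3]+P[0])/2)
    m2=((h[...,0]<13)&(h[...,1]>120)&(h[...,2]>60)).astype(np.uint8)
    k2=max(cv2.findContours(m2,0,1)[0],key=cv2.contourArea);q=cv2.moments(k2);hc=onz(c,(q["m10"]/q["m00"]+u0,q["m01"]/q["m00"]+v0),.075)[:2]
    e=sorted(e,key=lambda x:np.linalg.norm(x-hc)); return e[0],e[1],d,hc,np.degrees(np.arctan2(*(e[1]-e[0])[::-1]))
E
python3 - <<'E'
from h import *
t=cams.camera("top");print(mallet(t))
g=cv2.cvtColor(t["img"],cv2.COLOR_RGB2GRAY)[190:215,195:222];_,m=cv2.threshold(g,190,255,0);q=cv2.moments(m,True);px=(q["m10"]/q["m00"]+195,q["m01"]/q["m00"]+190)
print(px,q["m00"],[onz(t,px,z).round(4) for z in(.05,.06)],st(-.11,0))
cv2.imwrite("pics/c7.png",cv2.resize(t["img"][135:220,300:400,::-1],(500,425),interpolation=cv2.INTER_CUBIC))
E
```

```text
Traceback (most recent call last):
  File "h.py", line 77, in mallet
    k2=max(cv2.findContours(m2,0,1)[0],key=cv2.contourArea);q=cv2.moments(k2);hc=onz(c,(q["m10"]/q["m00"]+u0,q["m01"]/q["m00"]+v0),.075)[:2]
                                                                                        ~~~~~~~~^~~~~~~~~
ZeroDivisionError: float division by zero
```

Run:
```python
from h import *
t=cams.camera("top")
h=cv2.cvtColor(t["img"],cv2.COLOR_RGB2HSV)
for p in((378,168),(385,178),(380,174),(345,184),(330,188),(360,178)):print(p,h[p[1],p[0]])
g=cv2.cvtColor(t["img"],cv2.COLOR_RGB2GRAY)[190:215,195:222];_,m=cv2.threshold(g,190,255,0);q=cv2.moments(m,True);px=(q["m10"]/q["m00"]+195,q["m01"]/q["m00"]+190)
print(px,q["m00"],[onz(t,px,z).round(4) for z in(.05,.06)],st(-.11,0))
cv2.imwrite("pics/c7.png",cv2.resize(t["img"][135:220,300:400,::-1],(500,425),interpolation=cv2.INTER_CUBIC))
```

```text
(378, 168) [ 13 195 174]
(385, 178) [ 13 194 171]
(380, 174) [ 13 193 184]
(345, 184) [ 21 130 224]
(330, 188) [ 22 121 225]
(360, 178) [ 20 130 223]
(209.0810810810811, 204.54054054054055) 37.0 [array([0.4502, 0.1097, 0.05  ]), array([0.4499, 0.1088, 0.06  ])] [0.44961072 0.10683584 0.2175    ]
```

View pics/c7.png

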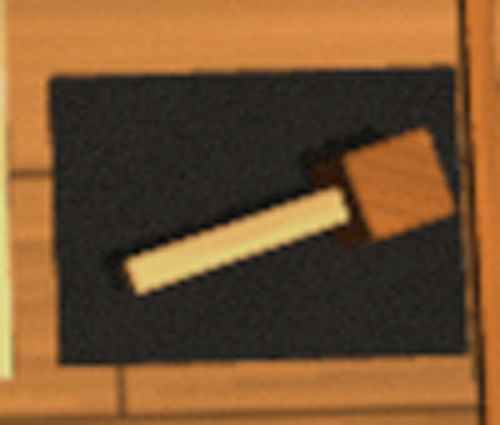

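The crop shows the mallet's head top centred at (400,185), with its handle running from (345,203) to (132,278).

Run:
```python
from h import *
t=cams.camera("top");f=lambda x,y,z:onz(t,(300+x/5,135+y/5),z)[:2]
C=f(399.5,184.5,.086);e=f(131,277,.061);n=f(345,204,.061)
ang=np.arctan2(*(e-n)[::-1]);u=np.array([np.cos(ang),np.sin(ang)])
print(C,e,n,np.degrees(ang),np.linalg.norm(e-C),np.degrees(np.arctan2(*(e-C)[::-1])))
g=e-u*.131; g2=C+u*.047;print(g,g2)
g=(g+g2)/2; np.save("grasp.npy",[*g,ang,np.dot(g-C,u)])
r.let_go();go([.40,-.2,.34],ang+np.pi/2);go([*g,.20],ang+np.pi/2);r.move_straight([*g,.05],.1);r.move_straight([*g,.027],.05,contact_N=8);rd("at");r.close();rd("grip")
r.move_straight([*g,.20],.1);rd("lift")
r.pause(.05);s=cams.camera("scene");cv2.imwrite("pics/c8.png",cv2.resize(s["img"][80:240,50:250,::-1],(750,600),interpolation=cv2.INTER_CUBIC))
```

```text
[ 0.53884047 -0.44501689] [ 0.48536993 -0.27420566] [ 0.52940934 -0.41663192] 107.18205588410602 0.1789848373857834 107.38214453378173
[ 0.52406849 -0.39935925] [ 0.52495625 -0.40011445]
at 96.9 [ 0.5244 -0.3997  0.0266] [ 0.6 -0.1  0.2] 0.0854 0.0
grip 97.5 [ 0.5248 -0.3998  0.0274] [0.6 0.6 2.3] 0.0233 59.1
lift 99.4 [ 0.5243 -0.3995  0.1991] [ 0.   0.5 -4.1] 0.0229 58.9
```

View pics/c8.png

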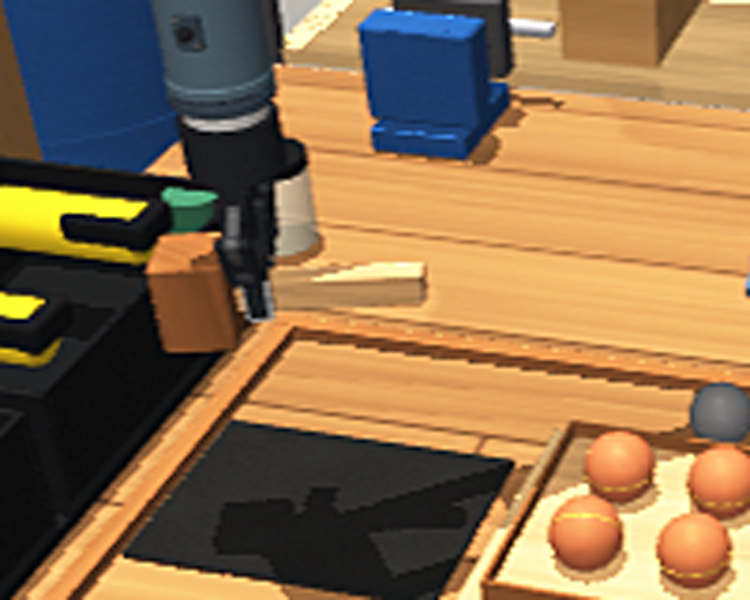

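Run:
```python
from h import *
gx,gy,ang,lev=np.load("grasp.npy");print(lev)
Q0=R.from_quat(readout.observe()["tcp_rot"])
def q(phi): return (R.from_euler('z',phi-ang)*Q0).as_quat()
phi=np.pi/2+TH
r.move_pose([.36,-.12,.22],q(phi));r.close();rd()
g=np.array([.4500,.1085+.003])+lev*np.array([np.cos(phi),np.sin(phi)])
r.move_pose([*g,.18],q(phi));r.close();rd("over")
s=cams.camera("scene");t=cams.camera("top");a=np.hstack([t["img"][110:230,95:315],s["img"][110:230,210:410]]);cv2.imwrite("pics/c9.png",cv2.resize(a[:,:,::-1],(800,229),interpolation=cv2.INTER_CUBIC))
```

```text
0.04749187299101087
 100.9 [ 0.3606 -0.1208  0.2199] [ 0.2  0.3 -5.6] 0.0234 58.9
over 105.7 [0.4506 0.1589 0.18  ] [-0.3  0.  -4.8] 0.0229 58.9
```

View pics/c9.png

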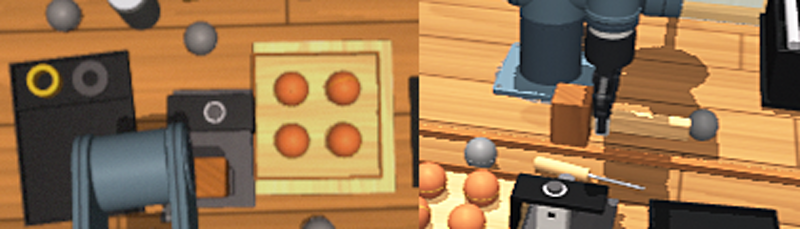

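The mallet head is over the peg at (210,175), handle level and the floats undisturbed. Now I'll touch and strike.

Run:
```python
from h import *
p=readout.observe()["eef_pos"][:2]
r.move_straight([*p,.125],.1)
print(r.move_straight([*p,.055],.03,contact_N=5));rd("touch");z0=readout.observe()["eef_pos"][2]
r.move_straight([*p,z0+.03],.1)
r.move_straight([*p,z0-.015],.15,contact_N=35);rd("blow1")
z=readout.observe()["eef_pos"][2]
while z>z0-.034:
    z-=.003;r.move_straight([*p,z],.03);o=readout.observe();print(round(z,4),o["eef_pos"][2].round(4),o["force"].round(1),o["wrist_torque"].round(2))
    if o["force"][2]>20:break
r.move_straight([*p,.18],.1);rd("up")
s=cams.camera("scene");cv2.imwrite("pics/c10.png",cv2.resize(s["img"][110:260,210:410,::-1],(800,600),interpolation=cv2.INTER_CUBIC))
```

```text
True
touch 107.7 [0.4505 0.159  0.0941] [ 1.5  1.1 -2.2] 0.0231 59.5
blow1 108.6 [0.4495 0.1589 0.0781] [-1.6  0.4 -4.9] 0.0232 59.1
0.0751 0.0751 [-0.5 -0.2 -4.7] [0.12 0.02 0.02]
0.0721 0.0722 [-1.8  1.  -0.4] [ 0.04  0.23 -0.1 ]
0.0691 0.0697 [-3.8  2.3  7.6] [ 0.09  0.7  -0.09]
0.0661 0.0677 [-5.2  8.  15.3] [ 0.8   1.04 -0.17]
0.0631 0.0653 [-7.6 13.3 20.5] [ 1.58  1.35 -0.34]
up 111.2 [0.4501 0.1589 0.1792] [ 1.   0.5 -5.7] 0.0232 60.8
```

View pics/c10.png

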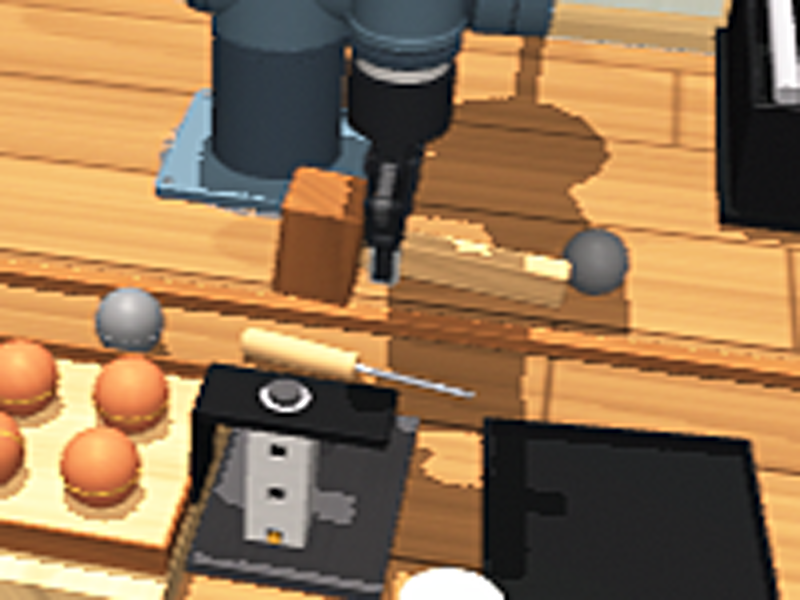

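The mallet has tilted slightly in the grip: the handle end droops at (570,290). I'll check the peg itself, with the arm moved aside.

Run:
```python
from h import *
o=readout.observe();r.move_straight([.36,-.10,.22],.15);rd()
t=cams.camera("top");s=cams.camera("scene")
g=cv2.cvtColor(t["img"],cv2.COLOR_RGB2GRAY)[190:215,195:222];_,m=cv2.threshold(g,190,255,0);q=cv2.moments(m,True);px=(q["m10"]/q["m00"]+195,q["m01"]/q["m00"]+190);print(px,q["m00"])
for z in(.073,.05,.047,.024):print(z,proj(t,np.array([.45,.107,z])),proj(s,np.array([.45,.107,z])))
cv2.imwrite("pics/top9.png",t["img"][:,:,::-1]);cv2.imwrite("pics/scene9.png",s["img"][:,:,::-1])
c=lambda n,a,b,u,v:cv2.resize(cv2.imread(n)[a:b,u:v],(400,300),interpolation=cv2.INTER_CUBIC)
A=np.vstack([np.hstack([c("pics/top2.png",180,225,185,245),c("pics/top9.png",180,225,185,245)]),np.hstack([c("pics/scene1.png",175,235,255,335),c("pics/scene9.png",175,235,255,335)])]);cv2.imwrite("pics/c11.png",A)
```

```text
Traceback (most recent call last):
station.PlanningError: the arm cannot follow that straight line within its joint ranges
```

Run:
```python
from h import *
o=readout.observe();r.move_pose([.38,-.14,.22],o["tcp_rot"]);rd()
t=cams.camera("top");s=cams.camera("scene")
g=cv2.cvtColor(t["img"],cv2.COLOR_RGB2GRAY)[190:215,195:222];_,m=cv2.threshold(g,190,255,0);q=cv2.moments(m,True);px=(q["m10"]/max(q["m00"],1)+195,q["m01"]/max(q["m00"],1)+190);print(px,q["m00"])
for z in(.073,.05,.047,.024):print(z,proj(t,np.array([.45,.107,z])),proj(s,np.array([.45,.107,z])))
cv2.imwrite("pics/top9.png",t["img"][:,:,::-1]);cv2.imwrite("pics/scene9.png",s["img"][:,:,::-1])
c=lambda n,a,b,u,v:cv2.resize(cv2.imread(n)[a:b,u:v],(400,300),interpolation=cv2.INTER_CUBIC)
A=np.vstack([np.hstack([c("pics/top2.png",180,225,185,245),c("pics/top9.png",180,225,185,245)]),np.hstack([c("pics/scene1.png",175,235,255,335),c("pics/scene9.png",175,235,255,335)])]);cv2.imwrite("pics/c11.png",A)
```

```text
115.8 [ 0.38 -0.14  0.22] [ 0.2  0.  -5.1] 0.0233 60.7
(209.92857142857142, 204.8095238095238) 42.0
0.073 [209.3047235 204.3724844] [287.10039183 203.5779798 ]
0.05 [209.90369842 204.5755125 ] [286.7784061  209.41661787]
0.047 [209.98036663 204.60149991] [286.73683462 210.17044276]
0.024 [210.55735821 204.79707655] [286.42132884 215.89157859]
```

View pics/c11.png

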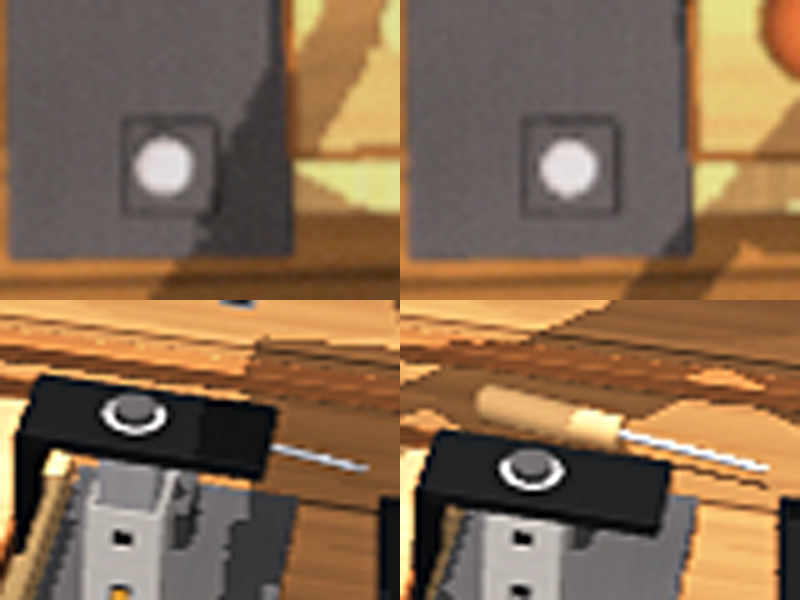

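The cap has moved from px 209.08 to 209.93, against about 0.7 px predicted for 26 mm of travel. It also sits more centrally on its boss. With more than 20 N at the stop, I take the peg as down. Next I'll return the mallet.

Run:
```python
from h import *
gx,gy,ang,lev=np.load("grasp.npy")
q=(R.from_euler('z',ang-(np.pi/2+TH))*R.from_quat(readout.observe()["tcp_rot"])).as_quat()
r.move_pose([gx,gy+.03,.20],q);r.close();rd()
P=[gx-.003,gy+.015]
r.move_straight([*P,.07],.1);print(r.move_straight([*P,.0275],.02,contact_N=8));rd("down")
if readout.observe()["eef_pos"][2]>.032: r.move_straight([*P,.029],.01,contact_N=20);rd("level")
r.let_go();r.pause(.5);r.move_straight([*P,.2],.1);go([.33,.2,.36],0);rd()
s=cams.camera("scene");t=cams.camera("top")
A=np.vstack([cv2.resize(t["img"][100:230,90:400],(800,300)),cv2.resize(s["img"][140:265,70:400],(800,300))]);cv2.imwrite("pics/c12.png",A[:,:,::-1])
```

```text
117.2 [ 0.5245 -0.3687  0.201 ] [ 0.3  0.8 -4.7] 0.0234 60.7
False
down 120.9 [ 0.5216 -0.3848  0.0276] [ 0.1 -0.6 -5.3] 0.0233 60.7
 126.2 [0.3304 0.1997 0.3598] [ 0.6  0.  -0.6] 0.0851 0.0
```

View pics/c12.png

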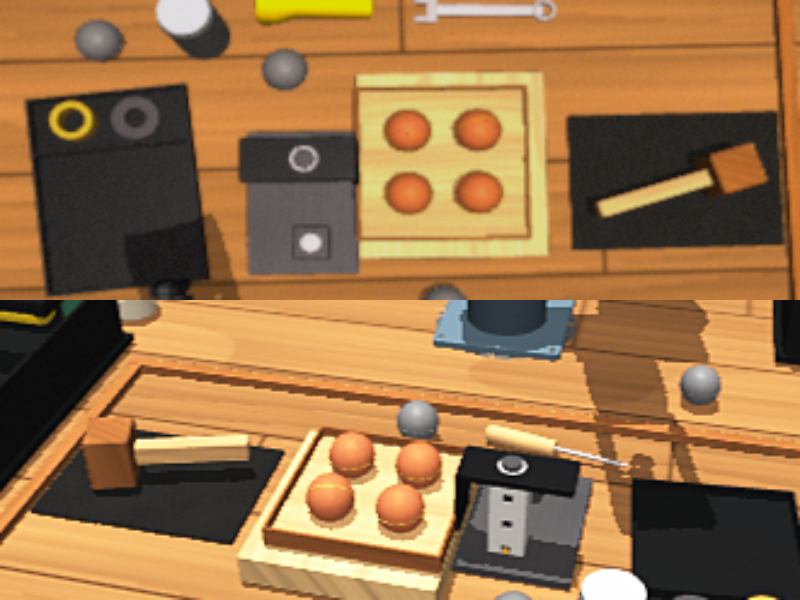

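The final picture shows the mallet standing on its mat, head at (738,168) in the top view. The four floats are seated, the pin is in the lowest hole at (505,550) with the button up, and the other tools are where they were. I'm handing in.

```bash
python3 -c "
from h import *
print(r.sign_off());rd()"
```

```text
the job is handed in; nothing more can be done
None
the job is handed in; nothing more can be done
```

I handed the job in at about 126 s: all four floats are in dimples, the mast is latched in the lowest hole with the button up, and the mallet is back on its mat; the peg was driven down with the mallet, and I judged it fully down from the push force and the camera because its depth could not be read directly.

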